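# Clamp a damper barrel in the service fixture

## Robot

A 6-joint arm with a two-finger parallel gripper is mounted at the origin on the work surface. World frame = base frame: x ahead of the robot, y to its left, z up, the work surface at z = 0. Lengths are in m, angles in rad, forces in N, time in s.
With the tool pointing down it reaches from about 0.225 to 0.725 m from the base axis. Payload 3.1 kg.
Tool frame: the origin (TCP) lies between the finger pads; the fingertips stand ahead of it and the grasp point (between the pads) lies 5 mm behind it (manip.tips_ahead is the z of the fingertips in the tool frame, in m); z points along the fingers, y is the line along which they close (so a half turn about z gives the same grasp; the last joint's range is limited). The gripper opens to 85 mm and grips with 20 to 120 N. Pads are 22 mm wide; open, the fingers measure 114 mm over their backs; the gripper's body (76 mm by 85 mm) begins 54 mm behind the grasp point. The pads swing forward as they close: fully open they stand 13 mm farther back than shut.
Start: joints at [-1.353, 0.048, 0.099, 1.622, 0, 1.443], TCP at [0.178, -0.494, 0.245] pointing down, gripper open.
Joint ranges: [-2.91, 2.91], [-0.99, 1.94], [-1.21, 1.42], [-2.12, 2.29], [-1.49, 1.47], [-3.14, 3.14]. Speed limits (rad/s): [2.79, 2.79, 3.14, 3.14, 3.14, 3.14].

## Interface

Orientations are given as a 3x3 rotation matrix whose columns are the frame's x, y, z axes.
In Python, from workcell import manip gives the robot as it stands. The module is installed in compiled form; this text tells all that it offers.
- The arm moves only by the tool move_arm, never from a script. Its argument "rows" is a list of rows, each a list of 5 numbers: the opening, from 0 (shut) to 1 (fully open), then the shift along the tool's x, y, z in cm, then the turn about the tool's z in degrees. A call has 1 to 12 rows; each row is the pose to reach, as a shift and turn from the pose commanded when the call began, along the tool's axes at that moment; what a row does not reach only later rows make up. A row lasts 1/10 s, in which the tool goes at most 50 mm and 8.59 degrees, less where a joint would pass 70% of its speed; a pose out of reach is approached as far as the arm can. A call with a gripper value outside its range is refused whole. The fingers move at their own pace and stop on an object; "newtons" is the grip in N (left out, the last holds). Time passes only in rows, so rows that repeat a pose let the fingers close. It gives the time, the measured TCP pose, the force, the opening and the grip force at its end, in the units of the state.
- manip.sense(): the state, without advancing time (a new reading comes with each control period).
- manip.grab_frame(name): name is "scene" or "top" or "wrist"; returns the picture (480x640x3 uint8, blue, green, red); there is no depth.
- manip.get_calibration(name): a dict with "fx", "fy", "cx", "cy" (pixels), "k1" (the pictures are not rectified: a ray, as slopes to the right and down, at radius r is drawn at 1 + k1 r^2 times it, then the intrinsics apply), "cam_to_world" (4x4, takes a point from camera to world coordinates). Camera axes: x right, y up, looking along -z (the intrinsics and any distortion apply to the point x, -y, -z); pixel columns grow to the right and rows downward; lengths in m; the calibration is good to about 2 mm. A picture is of the moment at which its call begins: read the wrist's pose just before it. get_calibration takes no time and is no camera call; for the wrist camera it gives the pose at the moment of the call.
- manip.hand_in(): hands the job in; it is judged then, once.
The state is a dict: "time_s": time; "joint_positions": joint angles; "dq": joint speeds; "tau": joint torques, N m; "tool_pos": TCP position; "ee_rot": TCP orientation; "contact_force": force on the tool from outside, world axes, zero at the start; "ft_torque": the same for the moment, N m; "opening": finger opening in m; "gripper_force": force on a finger pad.
Only numpy, scipy, OpenCV 4.12 (cv2) and the standard library are available. Lean on these libraries where they do the work, as an engineer would, in place of code of your own. Each camera call takes 0.05 s, during which the arm holds its last target. There are 200 camera calls.

## Task

Load the motorcycle damper barrel into the service fixture on the bench: lift the sprung clamp bar and turn it aside onto its ledge, lay the barrel in the two vees with its ring fully down in the slot of the locating block, then bring the bar back over the barrel and lower it so that its spring holds the barrel. Work gently: do not force the ring down on the block or let the bar snap down, and leave the other things on the bench alone.

Things in the scene. Friction and masses are not known exactly. Their poses are not given: they have to be found in the camera images.
- cradle: Service fixture fixed to the bench; place and yaw vary. Dark steel base plate 12 mm thick, 250 mm along y; origin on the bench, z up. Two aluminium vees at y = -105 and +85 mm hold the barrel along the fixture's y axis at x = 0, axis 52 mm above the bench when seated. Press the barrel on it with no more than about 25 N.
- slot_nominal (a point): Nominal middle of the locating block's slot, fixture x = 0, y = -64 mm, at the block's top, 33 mm up. Aluminium block, 56 mm in x, 50 mm in y; its slot runs along x, 9 mm wide, 21 mm deep. The block is clamped up to 10 mm either way along y from this point: its true place is not measured, feel or see it. With the ring standing on the block the barrel's axis is 61 mm up there.
- post (a point): Foot of the clamp bar's upright post (16 mm thick, top 147 mm up), at bench level: fixture x = +90, y = +60 mm. On its +y side stands a ledge block, top 91 mm above the bench, x +45 to +105, y +70 to +115 mm. The bar cannot turn until its underside is above this, and rests on it when turned aside.
- bar_lift (a joint): Height of the clamp bar on its post, m, 0 to 0.050. A spring pulls it down with 6 N at 0 and 9 N at 0.050, plus 2 N of weight. At 0 the bar's underside is 59 mm above the bench; 0.010 when it presses on the seated barrel; 0.032 on the ledge; it must exceed 0.032 to turn.
- bar_turn (a joint): Turn of the bar about the post, rad: 0 = across the barrel (points to the fixture's -x; a stop), growing clockwise seen from above, knob swinging to the fixture's +y; up to 1.35. About 0.9 to 1.2 is well aside. Beyond about 0.1 it rests on the ledge and stays where it is left, pressed by the spring; nearer 0 it snaps down unless held.
- knob (a point): Grip of the clamp bar: an upright black cylinder 20 mm across, 45 mm tall, on the bar's free end, 145 mm from the post axis. The point is on its axis, about half-way up: 23 mm above the bar's top, 94 mm above the bench when bar_lift is 0. The bar is steel, 16 mm wide, 12 mm thick.
- barrel_mid (a point): Middle of the damper barrel, on its axis: loose grey cylinder 34 mm across, 240 mm long, 0.3 to 0.6 kg, with a steel ring round it nearer one end and a thin stub on the other end. Its y axis runs from the ring's end to the stub's end and belongs along the fixture's y axis. It starts lying in two vees of a wooden rest, 82 mm to the ring's side and 62 mm to the stub's side, axis 45 mm up.
- barrel_ring (a point): Centre of the barrel's ring (56 mm across, 6 mm thick), on the barrel's axis, 64 mm from the middle toward the ring's end. The ring goes into the slot.
- jar_mid (a point): A jar 64 mm across and 75 mm tall, to be left alone; the point is 30 mm up on its axis.
- spanner: A loose spanner on the bench, to be left alone.
- cap_mid (a point): A red plastic cup 70 mm across and 50 mm tall, to be left alone; the point is 30 mm up on its axis.

How it is judged:
On the way, in this order (a step that is already met when the one before it is completed fails the run):
1. the clamp bar is lifted and turned aside by more than 0.7 rad, at or above its ledge (value of joint bar_turn above 0.7 rad and value of joint bar_lift above 0.029 m), for 0.2 s.
2. the barrel lies in the vees with its ring down in the slot while the bar is aside (value of joint bar_turn above 0.5 rad and z of each of barrel_mid, barrel_ring in the frame of cradle below 0.0555 m and y of barrel_ring in the frame of cradle between -0.077 and -0.051 m), for 0.2 s.
At the end, for the whole second after the job is handed in: Bar across (turn under 0.1 rad) and down on the barrel (lift 7 to 13 mm). Barrel in the vees: within 3 mm sideways and 0.05 rad of the fixture's line, axis 49.5 to 54.5 mm up at middle and ring; ring in the slot, 51 to 77 mm from the fixture's middle on its -y side. All at rest (value of joint bar_turn below 0.1 rad and value of joint bar_lift between 0.007 and 0.013 m and z of barrel_mid in the frame of cradle between 0.0495 and 0.0545 m and z of barrel_ring in the frame of cradle between 0.0495 and 0.0545 m and y of barrel_ring in the frame of cradle between -0.077 and -0.051 m and x of barrel_mid in the frame of cradle between -0.003 and 0.003 m and angle between the y axis of barrel_mid and the y axis of cradle, either way round below 0.05 rad and velocity of joint bar_lift below 0.01 m/s); the robot touches nothing.
It fails at once if with the bar aside, the barrel presses on the fixture (block or vees) with more than 40 N (value of joint bar_turn above 0.3 rad and contact force between barrel and cradle above 40 N).
It fails at once if with the bar over it, the barrel is squeezed: contact forces of bar and vees on it sum to more than 65 N (about 30 N rests there from the spring and the weight) (contact force between barrel and cradle above 65 N).
It fails at once if the bar snaps down: it falls faster than 0.8 m/s (let go more than about 7 mm above what stops it) (velocity of joint bar_lift below -0.8 m/s).
It fails at once if the jar, the spanner or the cup is moved by more than 20 mm (distance of any of jar_mid, spanner, cap_mid from where it was at the start of the episode above 0.02 m).
It also fails if it takes over 72 s, if anything falls off the work surface, if the arm or the gripper's body presses on something with over 40 N, if the wrist force passes 120 N, or if a joint passes its speed limit or range.

## Working session

There is one attempt and no reset: what is moved stays moved. The work goes in short steps, Python scripts to look and compute and a tool call to move; the robot and the scene stay as the last step left them, time stands still between calls to the robot, and variables do not carry over. Pictures are saved under pics/ and viewed, at most 10 in all, crops included, and the job is handed in when it is done.

Besides the shell and the picture viewer there is one more tool, called after ">>>" in YAML: its name, and indented under it one key for each argument. move_arm: Moves the arm, as the interface text tells. Its arguments: {"type":"object","properties":{"rows":{"type":"array","items":{"type":"array","items":{"type":"number"}}},"newtons":{"type":"number"}},"required":["rows"]}

```bash
mkdir -p pics; cat > h.py <<'E'
import numpy as np, cv2
from workcell import manip
def ray(cal,u,v):
    x=(u-cal['cx'])/cal['fx']; y=(v-cal['cy'])/cal['fy']
    r=np.hypot(x,y); s=r
    for _ in range(20): s=r/(1+cal['k1']*s*s)
    k=s/r if r>0 else 1
    M=np.array(cal['cam_to_world']); return M[:3,3], M[:3,:3]@np.array([x*k,-y*k,-1])
def onz(cal,u,v,z):
    o,d=ray(cal,u,v); return o+d*(z-o[2])/d[2]
def proj(cal,p):
    M=np.array(cal['cam_to_world']); q=M[:3,:3].T@(np.array(p)-M[:3,3])
    x,y=q[0]/-q[2],-q[1]/-q[2]; k=1+cal['k1']*(x*x+y*y)
    return cal['cx']+cal['fx']*x*k, cal['cy']+cal['fy']*y*k
def grab(cam,name):
    cal=manip.get_calibration(cam); im=manip.grab_frame(cam); cv2.imwrite(f'pics/{name}.png',im)
    import pickle; pickle.dump(cal,open(f'pics/{name}.pkl','wb')); return im,cal
def load(name):
    import pickle; return cv2.imread(f'pics/{name}.png'),pickle.load(open(f'pics/{name}.pkl','rb'))
E
python3 - <<'E'
from h import *
for c in('scene','top'):
    im,cal=grab(c,c+'0'); print(c,np.round(cal['cam_to_world'],3),cal['fx'],cal['k1'])
s=manip.sense(); print(s['tool_pos'],s['ee_rot'],manip.tips_ahead)
E
```

```text
scene [[-0.552 -0.658  0.513  1.051]
 [ 0.834 -0.441  0.331  0.228]
 [ 0.008  0.61   0.792  0.819]
 [ 0.     0.     0.     1.   ]] 505.3564681189753 -0.05841751994222936
top [[-0.023  0.988 -0.152  0.419]
 [-1.    -0.02   0.018 -0.096]
 [ 0.015  0.152  0.988  1.167]
 [ 0.     0.     0.     1.   ]] 509.4545003730211 0.018708740789358465
[ 0.1778135  -0.4934145   0.24421606] [[ 9.40818170e-01  3.38911434e-01 -4.58685106e-04]
 [ 3.38911624e-01 -9.40815832e-01  2.11687347e-03]
 [ 2.85894415e-04 -2.14704674e-03 -9.99997654e-01]] 0.014
```

View pics/top0.png

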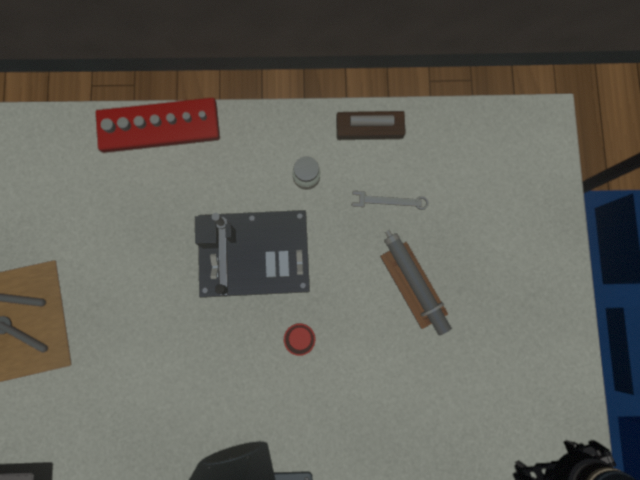

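View pics/scene0.png

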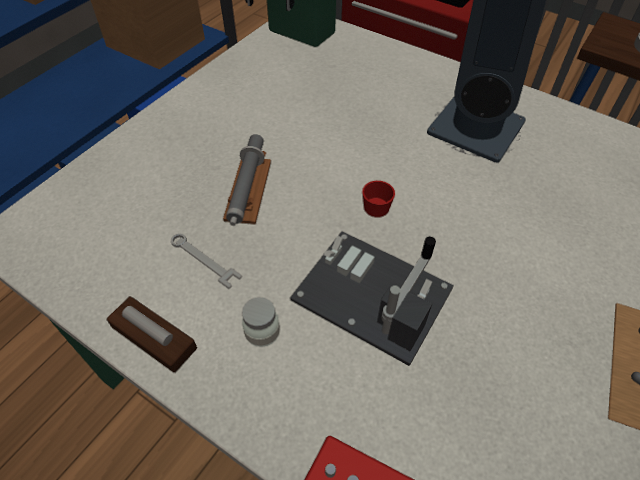

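The top view shows the fixture at about (198-309, 210-297) px. Its post is near (222,222), the knob near (224,290), the block's two halves at (270/283,263) and the -y vee at (299,262). The barrel runs from the stub at (390,235) to the ring's end at (448,330), with the ring near (434,310). I'll measure these from an enlarged crop.

```bash
python3 - <<'E'
from h import *
im,cal=load('top0')
c=im[195:345,185:465]; cv2.imwrite('pics/c0.png',cv2.resize(c,None,fx=2.8,fy=2.8,interpolation=cv2.INTER_CUBIC))
g=cv2.cvtColor(im,cv2.COLOR_BGR2GRAY)
m=((g<85)*255).astype(np.uint8); m[:, :185]=0; m[:,330:]=0; m[:200]=0; m[310:]=0
cs=max(cv2.findContours(m,cv2.RETR_EXTERNAL,cv2.CHAIN_APPROX_NONE)[0],key=cv2.contourArea)
P=np.array([onz(cal,*p[0],0.012)[:2] for p in cs],np.float32)
print('plate',cv2.minAreaRect(P))
b=((g>130)*255).astype(np.uint8); b[:,:200]=0;b[:,306:]=0;b[:242]=0;b[:240]=0;b[283:]=0
n,l,st,ce=cv2.connectedComponentsWithStats(b)
for i in range(1,n):
    if st[i,4]>15: print(st[i],ce[i],onz(cal,*ce[i],.033))
for n,u,v,z in[('stub',390,235,.045),('ring',434,311,.045),('rend',446,331,.045),('jar',306,165,.075),('cup',300,339,.05),('knob',224,290,.1),('post',222,220,.147)]: print(n,onz(cal,u,v,z))
E
```

```text
plate ((0.5730654001235962, 0.03278908133506775), (0.18881262838840485, 0.2547251284122467), 1.546855092048645)
stub [ 0.60252857 -0.28061652  0.045     ]
ring [ 0.43213751 -0.36931851  0.045     ]
rend [ 0.38856636 -0.3928765   0.045     ]
jar [ 0.75879495 -0.09598671  0.075     ]
cup [ 0.37888996 -0.07539817  0.05      ]
knob [0.48464259 0.07998864 0.1       ]
post [0.62373008 0.07697934 0.147     ]
```

View pics/c0.png

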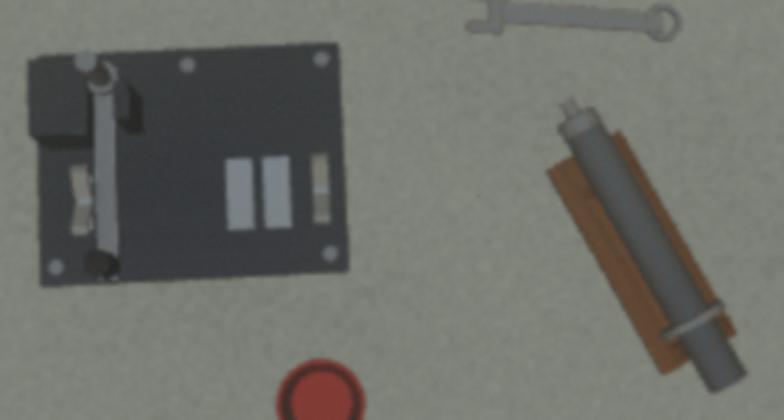

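The crop shows the -y vee at crop (320,188), the slot middle at (258,193), the +y vee at (82,200), the post top at (85,62) and the knob at (98,262). The barrel's ring is at (693,320), its stub-side end at (580,122) and its ring end at (728,382).

```bash
python3 - <<'E'
from h import *
im,cal=load('top0')
f=lambda u,v,z:np.round(onz(cal,185+(u+.5)/2.8-.5,195+(v+.5)/2.8-.5,z),4)
for n,u,v,z in[('v-',320,188,.045),('slot',258,193,.033),('v+',82,200,.045),('posttop',85,62,.147),('knobtop',98,262,.117),('ring',693,320,.045),('stubend',580,122,.045),('ringend',728,382,.045),('spL',470,25,.005),('spR',680,20,.005)]: print(n,f(u,v,z))
E
```

```text
v- [ 0.5465 -0.076   0.045 ]
slot [ 0.5449 -0.0263  0.033 ]
v+ [0.5411 0.1113 0.045 ]
posttop [0.6306 0.0911 0.147 ]
knobtop [0.4874 0.086  0.117 ]
ring [ 0.4366 -0.3656  0.045 ]
stubend [ 0.5951 -0.2844  0.045 ]
ringend [ 0.3884 -0.39    0.045 ]
spL [ 0.6852 -0.2029  0.005 ]
spR [ 0.686  -0.3787  0.005 ]
```

```bash
cat >> h.py <<'E'
def psi(): R=np.array(manip.sense()['ee_rot']); return np.degrees(np.arctan2(R[1,0],R[0,0]))
def row(x,y,z,a=None):
    s=manip.sense(); R=np.array(s['ee_rot']); d=R.T@(np.array([x,y,z])-s['tool_pos'])*100
    t=0 if a is None else psi()-a
    print(np.round(d,2),'turn',round((t+180)%360-180,1))
def st():
    s=manip.sense(); print(round(s['time_s'],2),np.round(s['tool_pos'],4),'psi',round(psi(),1),'F',np.round(s['contact_force'],1),'open',s['opening'],'q',np.round(s['joint_positions'],2))
E
python3 -c "
from h import *
st(); row(.487,.086,.20,181.6)"
```

```text
0.1 [ 0.1778 -0.4934  0.2442] psi 19.8 F [-0.6  0.9  0.6] open 0.08534533144350995 q [-1.35  0.05  0.1   1.62  0.    1.44]
[ 48.72 -44.02   4.53] turn -161.8
```

>>> move_arm:
  rows:
    - [1,48.7,-44.0,4.5,-100]
    - [1,48.7,-44.0,4.5,-100]
    - [1,48.7,-44.0,4.5,-100]
    - [1,48.7,-44.0,4.5,-100]
    - [1,48.7,-44.0,4.5,-100]
    - [1,48.7,-44.0,4.5,-100]
    - [1,48.7,-44.0,4.5,-100]
    - [1,48.7,-44.0,4.5,-100]
    - [1,48.7,-44.0,4.5,-100]
    - [1,48.7,-44.0,4.5,-100]
    - [1,48.7,-44.0,4.5,-100]
    - [1,48.7,-44.0,4.5,-100]
  newtons: 60

```text
time_s: 1.3
tool_pos: [0.4601, 0.0363, 0.2038]
ee_rot: [[-0.502, 0.865, -0.0], [0.865, 0.502, -0.0], [-0.0, -0.0, -1.0]]
contact_force: [0.7, -0.3, 0.2]
opening: 0.0853
gripper_force: 0.0
```

```bash
python3 -c "
from h import *
st(); row(.487,.086,.20,181.6)"
```

```text
1.3 [0.4601 0.0363 0.2038] psi 120.1 F [ 0.7 -0.3  0.2] open 0.08532463806607636 q [-0.07 -0.12 -0.15  1.54 -0.    0.98]
[2.95 4.82 0.37] turn -61.5
```

>>> move_arm:
  rows:
    - [1,2.9,4.8,0.4,-61.5]
    - [1,2.9,4.8,0.4,-61.5]
    - [1,2.9,4.8,0.4,-61.5]
    - [1,2.9,4.8,0.4,-61.5]
    - [1,2.9,4.8,0.4,-61.5]
    - [1,2.9,4.8,0.4,-61.5]
    - [1,2.9,4.8,0.4,-61.5]
    - [1,2.9,4.8,0.4,-61.5]
    - [1,2.9,4.8,0.4,-61.5]
    - [1,2.9,4.8,0.4,-61.5]

```text
time_s: 2.3
tool_pos: [0.4869, 0.0832, 0.2]
ee_rot: [[-1.0, -0.021, -0.0], [-0.021, 1.0, 0.0], [0.0, 0.0, -1.0]]
contact_force: [0.9, 0.2, -0.7]
opening: 0.0855
gripper_force: 0.0
```

```bash
python3 -c "
from h import *
st(); row(.487,.086,.092,181.6); im,c=grab('wrist','w1'); print(np.round(c['cam_to_world'],3)); print(proj(c,[.487,.086,.116]),proj(c,[.545,-.026,.033]))"
```

```text
2.3 [0.4869 0.0832 0.2   ] psi -178.8 F [ 0.9  0.2 -0.7] open 0.08550529540864035 q [ 0.03 -0.04 -0.08  1.53  0.    0.01]
[-0.02  0.28 10.8 ] turn -0.4
[[-0.022 -0.962 -0.272  0.418]
 [ 1.    -0.021 -0.005  0.082]
 [-0.    -0.273  0.962  0.329]
 [ 0.     0.     0.     1.   ]]
(np.float64(325.3425007089093), np.float64(250.93318622700698)) (np.float64(188.84642269582457), np.float64(283.2312213939976))
```

View pics/w1.png

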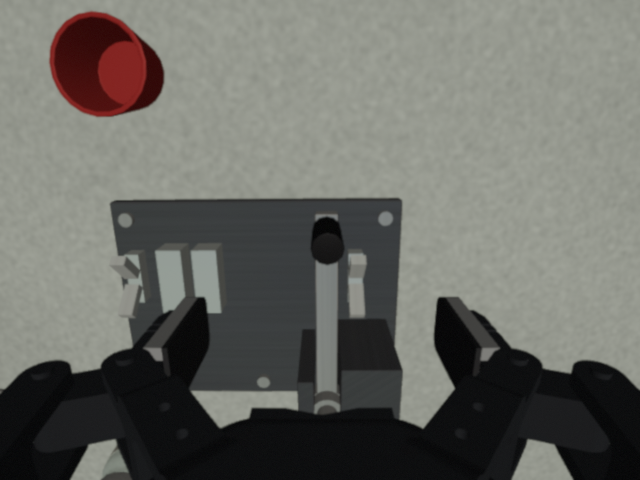

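The wrist view shows the knob's top at (327,248), about 3 px from the prediction. The block's slot is near column 188 and also agrees.

>>> move_arm:
  rows:
    - [1,0,0.3,4,0]
    - [1,0,0.3,8,0]
    - [1,0,0.3,10.8,0]
    - [1,0,0.3,10.8,0]
    - [0,0,0.3,10.8,0]
    - [0,0,0.3,10.8,0]
    - [0,0,0.3,10.8,0]
    - [0,0,0.3,10.8,0]
    - [0,0,0.3,10.8,0]
    - [0,0,0.3,10.8,0]
    - [0,0,0.3,10.8,0]

```text
time_s: 3.45
tool_pos: [0.4878, 0.0863, 0.0933]
ee_rot: [[-1.0, -0.023, 0.002], [-0.023, 1.0, 0.0], [-0.002, 0.0, -1.0]]
contact_force: [0.3, 0.7, 2.9]
opening: 0.0185
gripper_force: 58.5
```

```bash
python3 -c "
from h import *
st()"
```

```text
3.45 [0.4878 0.0863 0.0933] psi -178.7 F [0.3 0.7 2.9] open 0.018526187914587156 q [ 0.04 -0.01 -0.26  1.32  0.    0.02]
```

>>> move_arm:
  rows:
    - [0,0,0,-0.7,0]
    - [0,0,0,-1.4,0]
    - [0,0,0,-2.1,0]
    - [0,0,0,-2.8,0]
    - [0,0,0,-3.5,0]
    - [0,0,0,-4.2,0]
    - [0,0,0,-4.2,0]
    - [0,0,0,-4.2,0]

```text
time_s: 4.25
tool_pos: [0.4885, 0.0863, 0.1323]
ee_rot: [[-1.0, -0.023, 0.002], [-0.023, 1.0, 0.0], [-0.002, 0.0, -1.0]]
contact_force: [9.4, 1.2, -10.5]
opening: 0.0184
gripper_force: 58.8
```

```bash
python3 -c "
from h import *
st()
p=np.array([.632,.090]); a0=psi()
R=np.array(manip.sense()['ee_rot'])
r=np.array(manip.sense()['tool_pos'])[:2]-p; print(np.hypot(*r))
for k in range(1,11):
  t=-k*.105; c,s=np.cos(t),np.sin(t); q=p+np.array([c*r[0]-s*r[1],s*r[0]+c*r[1]])
  d=R.T@np.append(q-p-r,0)*100; print(np.round(d,2),round(np.degrees(-t),1),q)
"
```

```text
4.25 [0.4885 0.0863 0.1323] psi -178.7 F [  9.4   1.2 -10.5] open 0.018438552905194062 q [ 0.04 -0.02 -0.2   1.39  0.    0.02]
0.143587096301231
[-0.07  1.51  0.  ] 6.0 [0.48886278 0.10135737]
[-0.31  2.99  0.  ] 12.0 [0.49084143 0.11629663]
[-0.69  4.45  0.  ] 18.0 [0.49437493 0.13094623]
[-1.23  5.86  0.  ] 24.1 [0.49942435 0.14514482]
[-1.91  7.2   0.01] 30.1 [0.50593407 0.15873599]
[-2.73  8.47  0.01] 36.1 [0.5138324  0.17157004]
[-3.68  9.64  0.01] 42.1 [0.52303232 0.18350561]
[-4.740e+00  1.071e+01  1.000e-02] 48.1 [0.53343251 0.19441123]
[-5.91 11.66  0.02] 54.1 [0.54491841 0.20416677]
[-7.18 12.48  0.02] 60.2 [0.55736351 0.21266478]
```

>>> move_arm:
  rows:
    - [0,-0.1,1.5,0,6]
    - [0,-0.3,3.0,0,12]
    - [0,-0.7,4.45,0,18]
    - [0,-1.2,5.85,0,24]
    - [0,-1.9,7.2,0,30]
    - [0,-2.7,8.45,0,36]
    - [0,-3.7,9.65,0,42]
    - [0,-4.75,10.7,0,48]
    - [0,-5.9,11.65,0,54]
    - [0,-7.2,12.5,0,60]
    - [0,-7.2,12.5,0,60]
    - [0,-7.2,12.5,0,60]

```text
time_s: 5.45
tool_pos: [0.5554, 0.2111, 0.1298]
ee_rot: [[-0.519, 0.855, -0.005], [0.855, 0.519, -0.004], [-0.001, -0.007, -1.0]]
contact_force: [4.1, -2.5, -10.5]
opening: 0.0187
gripper_force: 59.0
```

```bash
python3 -c "
from h import *
st()"
```

```text
5.45 [0.5554 0.2111 0.1298] psi 121.3 F [  4.1  -2.5 -10.5] open 0.018687417566619315 q [ 0.25  0.24  0.08  1.42 -0.    1.28]
```

>>> move_arm:
  rows:
    - [0,0,0,0.2,0]
    - [0,0,0,0.4,0]
    - [0,0,0,0.5,0]
    - [0,0,0,0.6,0]
    - [0,0,0,0.6,0]
    - [0,0,0,0.6,0]

```text
time_s: 6.05
tool_pos: [0.5558, 0.2116, 0.1275]
ee_rot: [[-0.519, 0.855, -0.001], [0.855, 0.519, -0.003], [-0.002, -0.002, -1.0]]
contact_force: [3.4, -3.9, -7.3]
opening: 0.0188
gripper_force: 59.2
```

```bash
python3 -c "
from h import *
st()"
```

```text
6.05 [0.5558 0.2116 0.1275] psi 121.3 F [ 3.4 -3.9 -7.3] open 0.01877412022422123 q [ 0.25  0.24  0.07  1.41 -0.    1.28]
```

>>> move_arm:
  rows:
    - [0,0,0,0.2,0]
    - [0,0,0,0.4,0]
    - [0,0,0,0.4,0]
    - [0,0,0,0.4,0]

```text
time_s: 6.45
tool_pos: [0.5563, 0.2123, 0.1263]
ee_rot: [[-0.519, 0.855, 0.002], [0.855, 0.519, -0.001], [-0.002, 0.001, -1.0]]
contact_force: [-0.7, -4.9, 3.3]
opening: 0.0185
gripper_force: 60.4
```

```bash
python3 -c "
from h import *
st()"
```

```text
6.45 [0.5563 0.2123 0.1263] psi 121.3 F [-0.7 -4.9  3.3] open 0.01853208599764151 q [ 0.25  0.23  0.07  1.4  -0.    1.28]
```

>>> move_arm:
  rows:
    - [1,0,0,0,0]
    - [1,0,0,0,0]
    - [1,0,0,0,0]
    - [1,0,0,0,0]
    - [1,0,0,-4,0]
    - [1,0,0,-8,0]
    - [1,0,0,-11,0]
    - [1,0,0,-11,0]

```text
time_s: 7.25
tool_pos: [0.5586, 0.2139, 0.2407]
ee_rot: [[-0.52, 0.854, 0.01], [0.854, 0.52, 0.003], [-0.003, 0.011, -1.0]]
contact_force: [-0.0, 0.1, -0.1]
opening: 0.0856
gripper_force: 0.0
```

```bash
python3 -c "
from h import *
st(); row(.493,-.337,.23,27.1)"
```

```text
7.25 [0.5586 0.2139 0.2407] psi 121.3 F [-0.   0.1 -0.1] open 0.08556893843398578 q [0.25 0.23 0.29 1.62 0.   1.28]
[-43.64 -34.25   0.82] turn 94.2
```

>>> move_arm:
  rows:
    - [1,-43.6,-34.3,0.8,94]
    - [1,-43.6,-34.3,0.8,94]
    - [1,-43.6,-34.3,0.8,94]
    - [1,-43.6,-34.3,0.8,94]
    - [1,-43.6,-34.3,0.8,94]
    - [1,-43.6,-34.3,0.8,94]
    - [1,-43.6,-34.3,0.8,94]
    - [1,-43.6,-34.3,0.8,94]
    - [1,-43.6,-34.3,0.8,94]
    - [1,-43.6,-34.3,0.8,94]
    - [1,-43.6,-34.3,0.8,94]
    - [1,-43.6,-34.3,0.8,94]

```text
time_s: 8.45
tool_pos: [0.4879, -0.3431, 0.224]
ee_rot: [[0.892, 0.452, -0.002], [0.452, -0.892, -0.001], [-0.002, -0.0, -1.0]]
contact_force: [1.1, 0.5, -0.4]
opening: 0.0855
gripper_force: 0.0
```

>>> move_arm:
  rows:
    - [1,0,0,0,0]
    - [1,0,0,0,0]
    - [1,0,0,0,0]
    - [1,0,0,0,0]

```text
time_s: 8.85
tool_pos: [0.4902, -0.3365, 0.2266]
ee_rot: [[0.887, 0.461, 0.0], [0.461, -0.887, -0.0], [0.0, 0.0, -1.0]]
contact_force: [-0.6, -0.4, 0.1]
opening: 0.0853
gripper_force: 0.0
```

```bash
python3 -c "
from h import *
st(); row(.493,-.337,.23,27.1); im,c=grab('wrist','w2'); print(proj(c,[.493,-.337,.045]),proj(c,[.4366,-.3656,.045]));
im,c=grab('scene','s2')"
```

```text
8.85 [ 0.4902 -0.3365  0.2266] psi 27.5 F [-0.6 -0.4  0.1] open 0.0853115495551458 q [-0.71  0.23  0.26  1.6   0.    1.95]
[ 0.23  0.18 -0.34] turn 0.4
(np.float64(323.6024044036483), np.float64(211.86251882665485)) (np.float64(322.70632256087424), np.float64(282.89927578331003))
```

View pics/w2.png

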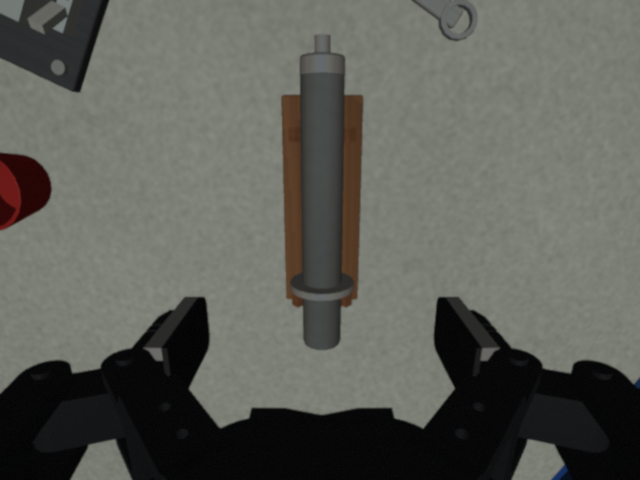

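The wrist view shows the barrel aligned with the tool along column 322. The ring's side extremes are at (291,286) and (353,286), the body's far end is near row 55 and its near end is at row 345. The grasp can go ahead.

```bash
python3 -c "
from h import *
im,c=load('w2')
r=onz(c,322,286,.045); e1=onz(c,322,344,.032); print(r,e1)
u=onz(c,322.5,120,.045)-onz(c,321.5,260,.045); print(np.degrees(np.arctan2(u[1],u[0])))
d=np.array([np.cos(np.radians(27.4)),np.sin(np.radians(27.4)),0]); m=r+.064*d; print(m); row(m[0],m[1],.043,27.3)"
```

```text
[ 0.43372441 -0.36640443  0.045     ] [ 0.37556687 -0.39676224  0.032     ]
27.12299853678487
[ 0.49054459 -0.33695164  0.045     ]
[ 0.03  0.02 18.36] turn 0.1
```

>>> move_arm:
  rows:
    - [1,0,0,5,0]
    - [1,0,0,10,0]
    - [1,0,0,14,0]
    - [1,0,0,17,0]
    - [1,0,0,18.4,0]
    - [1,0,0,18.4,0]
    - [0,0,0,18.4,0]
    - [0,0,0,18.4,0]
    - [0,0,0,18.4,0]
    - [0,0,0,18.4,0]
    - [0,0,0,18.4,0]
    - [0,0,0,18.4,0]
  newtons: 70

```text
time_s: 10.15
tool_pos: [0.4901, -0.3372, 0.0449]
ee_rot: [[0.888, 0.459, 0.002], [0.459, -0.888, 0.001], [0.002, -0.0, -1.0]]
contact_force: [-2.7, 5.6, 7.4]
opening: 0.0321
gripper_force: 69.0
```

```bash
python3 -c "
from h import *
st()"
```

```text
10.15 [ 0.4901 -0.3372  0.0449] psi 27.3 F [-2.7  5.6  7.4] open 0.0320855422609228 q [-0.72  0.28 -0.05  1.25  0.    1.95]
```

>>> move_arm:
  rows:
    - [0,0,0,-1,0]
    - [0,0,0,-3,0]
    - [0,0,0,-6,0]
    - [0,0,0,-9,0]
    - [0,0,0,-12,0]
    - [0,0,0,-15,0]
    - [0,0,0,-15.5,0]
    - [0,0,0,-15.5,0]

```text
time_s: 10.95
tool_pos: [0.4902, -0.3386, 0.1984]
ee_rot: [[0.889, 0.459, 0.002], [0.459, -0.889, -0.002], [0.001, 0.003, -1.0]]
contact_force: [0.5, 0.6, -4.2]
opening: 0.0317
gripper_force: 70.3
```

```bash
python3 -c "
from h import *
st(); row(.543,.037,.20,91.65)"
```

```text
10.95 [ 0.4902 -0.3386  0.1984] psi 27.3 F [ 0.5  0.6 -4.2] open 0.03166222896972465 q [-0.72  0.22  0.2   1.54 -0.    1.95]
[ 21.92 -30.96  -0.23] turn -64.3
```

>>> move_arm:
  rows:
    - [0,2,-3,0,-7]
    - [0,4.4,-6.2,0,-14]
    - [0,6.6,-9.3,0,-21]
    - [0,8.8,-12.4,0,-28]
    - [0,11,-15.5,-0.2,-35]
    - [0,13.2,-18.6,-0.2,-42]
    - [0,15.3,-21.7,-0.2,-49]
    - [0,17.5,-24.8,-0.2,-56]
    - [0,19.7,-27.9,-0.2,-62]
    - [0,21.5,-30.4,-0.2,-64.3]
    - [0,21.9,-31,-0.2,-64.3]
    - [0,21.9,-31,-0.2,-64.3]

```text
time_s: 12.15
tool_pos: [0.5407, 0.039, 0.1966]
ee_rot: [[-0.03, 1.0, -0.005], [1.0, 0.03, -0.0], [-0.0, -0.005, -1.0]]
contact_force: [-0.3, -0.3, -3.5]
opening: 0.0322
gripper_force: 70.4
```

>>> move_arm:
  rows:
    - [0,0,0,0,0]
    - [0,0,0,0,0]
    - [0,0,0,0,0]

```text
time_s: 12.45
tool_pos: [0.5418, 0.0367, 0.199]
ee_rot: [[-0.026, 1.0, -0.0], [1.0, 0.026, -0.0], [-0.0, -0.0, -1.0]]
contact_force: [0.8, 0.7, -3.1]
opening: 0.0319
gripper_force: 70.4
```

```bash
python3 -c "
from h import *
st(); row(.543,.037,.12,91.65)"
```

```text
12.45 [0.5418 0.0367 0.199 ] psi 91.5 F [ 0.8  0.7 -3.1] open 0.031949617154084904 q [-0.06  0.09  0.05  1.53 -0.    1.49]
[0.03 0.12 7.9 ] turn -0.2
```

>>> move_arm:
  rows:
    - [0,0,0.1,3,0]
    - [0,0,0.1,6,0]
    - [0,0,0.1,8.3,0]
    - [0,0,0.1,8.3,0]
    - [0,0,0.1,8.3,0]
    - [0,0,0.1,8.3,0]

```text
time_s: 13.05
tool_pos: [0.5444, 0.0376, 0.1184]
ee_rot: [[-0.027, 1.0, 0.004], [1.0, 0.027, -0.0], [-0.0, 0.004, -1.0]]
contact_force: [1.8, -0.2, -2.8]
opening: 0.0318
gripper_force: 70.4
```

```bash
python3 -c "
from h import *
st(); im,c=grab('wrist','w3'); 
im2,c2=grab('top','t3'); im3,c3=grab('scene','s3')
a=cv2.resize(im2[200:320,180:340],(800,600),interpolation=cv2.INTER_CUBIC)
b=cv2.resize(im3[180:380,260:480],(660,600),interpolation=cv2.INTER_CUBIC)
cv2.imwrite('pics/m3.png',np.hstack([cv2.resize(im[:,:],(400,300)),cv2.resize(b,(400,364))[:300]]));cv2.imwrite('pics/t3c.png',a)"
```

```text
13.05 [0.5444 0.0376 0.1184] psi 91.6 F [ 1.8 -0.2 -2.8] open 0.03181388693514999 q [-0.05  0.11 -0.09  1.37 -0.    1.49]
```

View pics/w3.png

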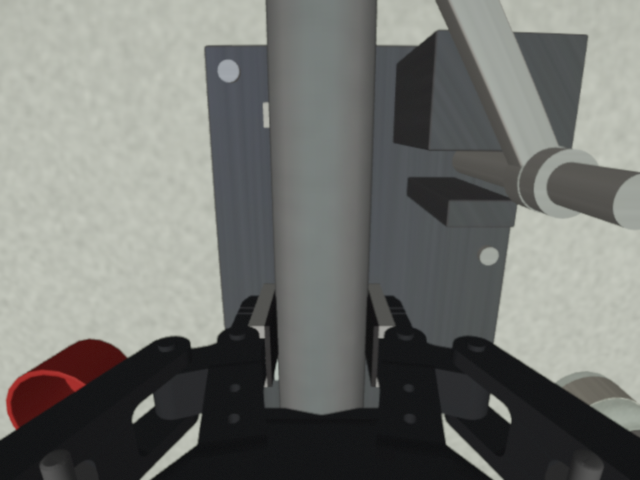

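The wrist view shows the barrel (columns 268-378) over the fixture and the bar resting aside on its ledge. The gripper hides the ring, so I'll check it in the top view.

View pics/t3c.png

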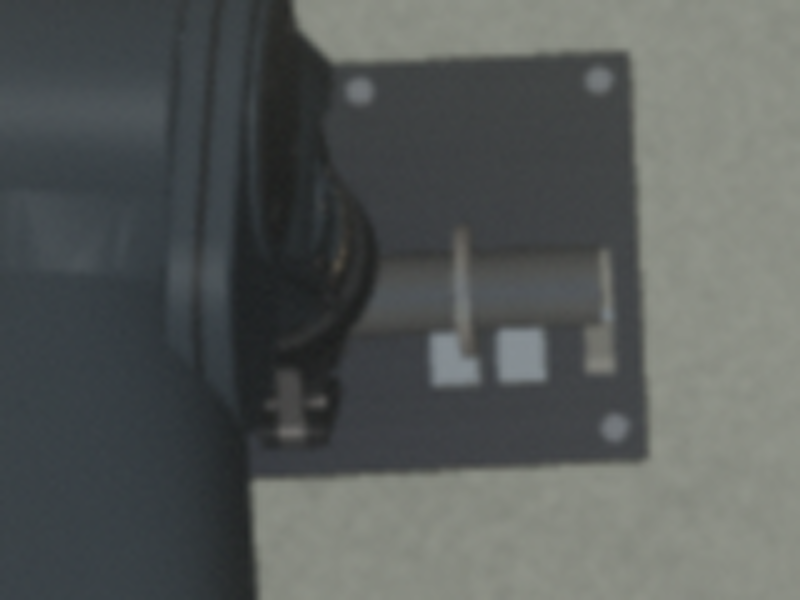

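The top crop shows the ring running from (459,230) to (466,355), centred near (462,292) with the axis at 0.118. The slot is between columns 480 and 497, near rows 335-385.

```bash
python3 -c "
from h import *
im,c=load('t3'); g=cv2.cvtColor(im,cv2.COLOR_BGR2GRAY).astype(int)
f=lambda u,v,z:onz(c,180+(u+.5)/5-.5,200+(v+.5)/5-.5,z)
print('ring',f(462.5,292,.118),'slot',f(488.5,360,.033),f(429,385,.033),f(546,380,.033))
print(g[268:275,262:292])
im,c=load('top0'); g=cv2.cvtColor(im,cv2.COLOR_BGR2GRAY).astype(int)
print(g[254:275:3,260:292])
for col in (0,): 
  for v in (256,264,272):
    r=g[v,265:290].astype(float); d=275+np.argmin(r[10:16]) ; w=np.clip(r.max()-r[9:16],0,None); w[w<20]=0; u=274+np.sum(w*np.arange(7))/w.sum(); print(v,u,onz(c,u,v,.033))
"
```

```text
ring [ 0.54735928 -0.02185638  0.118     ] slot [ 0.52700999 -0.02715995  0.033     ] [ 0.51643369 -0.00059974  0.033     ] [ 0.51752147 -0.05263915  0.033     ]
[[ 63  63  63  80 117 135 139 139 137 124 106  94  81  67  64  67  76 107
  132 139 140 140 140 140 140 137 119  87  69  66]
 [ 63  64  64  81 115 135 139 140 138 126 104  92  81  67  65  66  76 107
  132 140 139 140 140 139 141 136 120  87  68  66]
 [ 63  63  65  81 116 134 139 140 139 131 107  92  82  71  66  66  76 106
  132 139 141 140 140 140 141 137 120  87  69  67]
 [ 62  63  65  81 115 135 139 140 139 135 120 108 102  87  72  67  77 106
  132 139 140 140 140 140 140 137 120  88  70  68]
 [ 63  63  66  80 114 134 138 139 140 138 135 132 126 105  77  67  75 106
  131 139 140 140 140 140 140 137 121  88  70  67]
 [ 63  65  64  76 107 132 139 139 139 139 140 139 134 109  79  67  72  99
  130 139 139 140 140 140 141 138 122  90  69  65]
 [ 63  63  63  75 106 131 139 139 139 139 140 139 133 112  81  66  70  96
  129 138 140 139 139 138 139 138 128  93  69  67]]
[[ 57  57  57  57  62  88 119 126 128 127 127 128 127 127 117 
[... 348 characters left out ...]
57  58  58  80 117 127 128 128 128 128 128 127 120  92  67  60
   73 105 124 128 128 129 128 128 127 122 100  72  60  59]
 [ 57  57  57  57  59  75 109 124 128 128 128 128 128 127 120  93  66  60
   70  99 121 127 128 128 128 128 128 123 100  73  60  60]
 [ 58  59  58  59  58  76 105 122 128 127 128 127 128 128 122 100  71  61
   69  97 120 127 127 128 127 128 127 124 109  79  62  61]
 [ 59  59  59  59  60  73 105 123 127 127 129 128 128 128 121  98  72  61
   68  95 120 126 128 128 128 127 128 125 109  79  62  61]]
256 276.530701754386 [ 0.56207744 -0.02582936  0.033     ]
264 276.8373983739837 [ 0.54405692 -0.02631697  0.033     ]
272 277.0398406374502 [ 0.52612876 -0.02657102  0.033     ]
```

```bash
python3 -c "
from h import *
im,c=load('t3'); g=cv2.cvtColor(im,cv2.COLOR_BGR2GRAY).astype(int)
print(g[245:272:2,266:280])
print([np.round(onz(c,u,v,.118),4) for u,v in ((271.6,247),(272.2,258),(273,269))])
"
```

```text
[[ 63  64  64  63  67  72  73  69  64  65  64  65  65  65]
 [ 62  63  63  65  74  88  87  77  65  63  64  65  63  65]
 [ 62  62  62  65  77  95  97  81  63  61  62  63  63  62]
 [ 61  62  62  62  75 101 103  86  70  65  62  65  65  67]
 [ 73  73  73  73  84 105 108  91  78  76  74  76  75  75]
 [ 79  78  80  83  93 110 110  97  85  83  81  82  82  81]
 [ 82  81  82  85  94 111 111 100  88  85  83  84  85  85]
 [ 84  84  83  82  87 107 112 105  87  84  84  85  85  84]
 [ 81  82  81  81  90 109 115 110  90  82  82  82  83  83]
 [ 76  77  76  75  87 109 115 109  85  75  77  77  76  77]
 [ 71  73  73  74  82  98 109 104  82  66  65  66  67  75]
 [110 126 131 131 129 119 108  99  82  65  64  65  76 106]
 [115 135 139 140 138 126 104  92  81  67  65  66  76 107]
 [115 135 139 140 139 135 120 108 102  87  72  67  77 106]]
[array([ 0.5704, -0.021 ,  0.118 ]), array([ 0.5474, -0.0221,  0.118 ]), array([ 0.5245, -0.0235,  0.118 ])]
```

>>> move_arm:
  rows:
    - [0,-0.4,-0.1,1.5,0]
    - [0,-0.4,-0.1,3,0]
    - [0,-0.4,-0.1,4.2,0]
    - [0,-0.4,-0.1,4.8,0]
    - [0,-0.4,-0.1,4.8,0]
    - [0,-0.4,-0.1,4.8,0]
    - [0,-0.4,-0.1,4.8,0]

```text
time_s: 13.9
tool_pos: [0.5427, 0.034, 0.069]
ee_rot: [[-0.028, 1.0, 0.001], [1.0, 0.028, -0.0], [-0.0, 0.001, -1.0]]
contact_force: [-0.3, 0.4, -3.7]
opening: 0.032
gripper_force: 70.5
```

```bash
python3 -c "
from h import *
st()"
```

```text
13.9 [0.5427 0.034  0.069 ] psi 91.6 F [-0.3  0.4 -3.7] open 0.032028757897476216 q [-0.06  0.13 -0.17  1.27 -0.    1.48]
```

>>> move_arm:
  rows:
    - [0,0,0,0.3,0]
    - [0,0,0,0.6,0]
    - [0,0,0,0.8,0]
    - [0,0,0,1.0,0]
    - [0,0,0,1.1,0]
    - [0,0,0,1.1,0]
    - [0,0,0,1.1,0]

```text
time_s: 14.6
tool_pos: [0.5421, 0.034, 0.0573]
ee_rot: [[-0.028, 1.0, -0.0], [1.0, 0.028, 0.0], [0.0, -0.0, -1.0]]
contact_force: [0.2, -0.1, -3.0]
opening: 0.0318
gripper_force: 70.5
```

```bash
python3 -c "
from h import *
st(); s=manip.sense(); print(s['ft_torque'])"
```

```text
14.6 [0.5421 0.034  0.0573] psi 91.6 F [ 0.2 -0.1 -3. ] open 0.03176978431499603 q [-0.06  0.14 -0.18  1.25  0.    1.48]
[ 0.01065427 -0.02860398 -0.03805162]
```

>>> move_arm:
  rows:
    - [0,0,0,0.1,0]
    - [0,0,0,0.2,0]
    - [0,0,0,0.3,0]
    - [0,0,0,0.3,0]
    - [0,0,0,0.3,0]

```text
time_s: 15.1
tool_pos: [0.542, 0.034, 0.0542]
ee_rot: [[-0.028, 1.0, -0.0], [1.0, 0.028, 0.0], [0.0, -0.0, -1.0]]
contact_force: [-0.0, 0.4, -3.4]
opening: 0.0318
gripper_force: 70.5
```

```bash
python3 -c "
from h import *
st(); s=manip.sense(); print(s['ft_torque'])"
```

```text
15.1 [0.542  0.034  0.0542] psi 91.6 F [-0.   0.4 -3.4] open 0.031807561309316834 q [-0.06  0.14 -0.18  1.25  0.    1.48]
[-0.01619162 -0.06049323  0.031849  ]
```

>>> move_arm:
  rows:
    - [0,0,0,0.1,0]
    - [0,0,0,0.2,0]
    - [0,0,0,0.3,0]
    - [0,0,0,0.3,0]
    - [0,0,0,0.3,0]

```text
time_s: 15.6
tool_pos: [0.5423, 0.034, 0.0519]
ee_rot: [[-0.028, 1.0, 0.001], [1.0, 0.028, 0.0], [0.0, 0.001, -1.0]]
contact_force: [-0.9, 1.0, 0.3]
opening: 0.032
gripper_force: 70.9
```

```bash
python3 -c "
from h import *
st(); s=manip.sense(); print(s['ft_torque'])"
```

```text
15.6 [0.5423 0.034  0.0519] psi 91.6 F [-0.9  1.   0.3] open 0.031968106763565485 q [-0.06  0.14 -0.19  1.24  0.    1.48]
[ 0.02628995  0.23893938 -0.13281005]
```

>>> move_arm:
  rows:
    - [0,0,0,0.1,0]
    - [0,0,0,0.1,0]
    - [0.1,0,0,0.1,0]
    - [0.3,0,0,0.1,0]
    - [1,0,0,0.1,0]
    - [1,0,0,0.1,0]
    - [1,0,0,0.1,0]
    - [1,0,0,0.1,0]
    - [1,0,0,-3,0]
    - [1,0,0,-7,0]
    - [1,0,0,-11.5,0]
    - [1,0,0,-15.5,0]

```text
time_s: 16.8
tool_pos: [0.5421, 0.034, 0.2081]
ee_rot: [[-0.028, 1.0, 0.001], [1.0, 0.028, -0.0], [-0.0, 0.001, -1.0]]
contact_force: [0.6, 0.1, -0.4]
opening: 0.0855
gripper_force: 0.0
```

```bash
python3 -c "
from h import *
st(); row(.5558,.2118,.225,121.3)
im3,c3=grab('scene','s4')
cv2.imwrite('pics/s4c.png',cv2.resize(im3[180:380,260:480],(660,600),interpolation=cv2.INTER_CUBIC))"
```

```text
16.8 [0.5421 0.034  0.2081] psi 91.6 F [ 0.6  0.1 -0.4] open 0.08554025664901675 q [-0.06  0.09  0.07  1.55  0.    1.48]
[17.74  1.87 -1.69] turn -29.7
```

View pics/s4c.png

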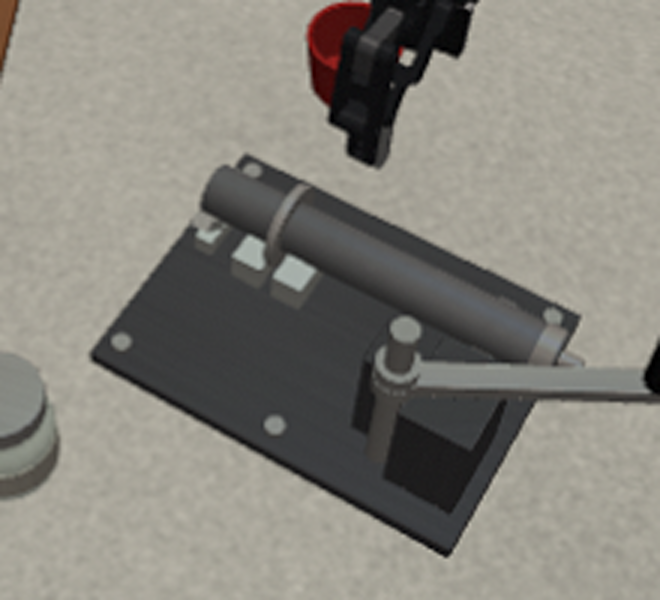

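The ring is down in the slot between the block's halves at (250-295, 260) and the barrel lies in both vees. Next I'll take the knob back.

>>> move_arm:
  rows:
    - [1,17.8,1.9,-1.7,-29.7]
    - [1,17.8,1.9,-1.7,-29.7]
    - [1,17.8,1.9,-1.7,-29.7]
    - [1,17.8,1.9,-1.7,-29.7]
    - [1,17.8,1.9,-1.7,-29.7]
    - [1,17.8,1.9,-1.7,-29.7]
    - [1,17.8,1.9,-1.7,-29.7]
    - [1,17.8,1.9,-1.7,-29.7]

```text
time_s: 17.65
tool_pos: [0.5561, 0.211, 0.2231]
ee_rot: [[-0.518, 0.856, -0.0], [0.856, 0.518, -0.0], [-0.0, -0.001, -1.0]]
contact_force: [0.2, -0.6, 0.4]
opening: 0.0853
gripper_force: 0.0
```

```bash
python3 -c "
from h import *
st(); row(.556,.212,.1263,121.3)"
```

```text
17.65 [0.5561 0.211  0.2231] psi 121.2 F [ 0.2 -0.6  0.4] open 0.08533403129905576 q [ 0.25  0.23  0.26  1.6  -0.    1.28]
[0.09 0.04 9.68] turn -0.1
```

>>> move_arm:
  rows:
    - [1,0.1,0,4,0]
    - [1,0.1,0,8,0]
    - [1,0.1,0,9.7,0]
    - [1,0.1,0,9.7,0]
    - [0,0.1,0,9.7,0]
    - [0,0.1,0,9.7,0]
    - [0,0.1,0,9.7,0]
    - [0,0.1,0,9.7,0]
    - [0,0.1,0,9.7,0]
    - [0,0.1,0,9.7,0]
  newtons: 70

```text
time_s: 18.65
tool_pos: [0.5563, 0.2135, 0.1277]
ee_rot: [[-0.52, 0.854, 0.002], [0.854, 0.52, 0.0], [-0.001, 0.002, -1.0]]
contact_force: [-0.3, -0.5, 4.2]
opening: 0.0182
gripper_force: 68.2
```

>>> move_arm:
  rows:
    - [0,0,0,-0.3,0]
    - [0,0,0,-0.6,0]
    - [0,0,0,-0.9,0]
    - [0,0,0,-0.9,0]
    - [0,0,0,-0.9,0]

```text
time_s: 19.15
tool_pos: [0.5551, 0.2122, 0.1321]
ee_rot: [[-0.52, 0.854, -0.003], [0.854, 0.52, -0.002], [-0.0, -0.004, -1.0]]
contact_force: [4.4, -3.2, -8.9]
opening: 0.0186
gripper_force: 68.6
```

```bash
python3 -c "
from h import *
st()
p=np.array([.632,.090]); R=np.array(manip.sense()['ee_rot'])
r=np.array(manip.sense()['tool_pos'])[:2]-p; print(np.hypot(*r),np.degrees(np.arctan2(*r[::-1])))
for k in range(1,12):
  t=k*.1047; c,s=np.cos(t),np.sin(t); q=p+np.array([c*r[0]-s*r[1],s*r[0]+c*r[1]])
  d=R.T@np.append(q-p-r,0)*100; print(np.round(d,2),round(np.degrees(-t),1),q)
"
```

```text
19.15 [0.5551 0.2122 0.1321] psi 121.3 F [ 4.4 -3.2 -8.9] open 0.018555451989381532 q [ 0.25  0.24  0.08  1.42 -0.    1.28]
0.14441413686538335 122.16883737735733
[-0.1  -1.51  0.01] -6.0 [0.54275707 0.20353916]
[-0.36 -3.    0.01] -12.0 [0.53137992 0.19359075]
[-0.77 -4.45  0.02] -18.0 [0.52110477 0.18250779]
[-1.34 -5.85  0.02] -24.0 [0.51204416 0.17041169]
[-2.04 -7.19  0.03] -30.0 [0.50429731 0.15743491]
[-2.88 -8.44  0.03] -36.0 [0.49794908 0.14371958]
[-3.85 -9.61  0.04] -42.0 [0.49306898 0.1294159 ]
[ -4.94 -10.66   0.04] -48.0 [0.48971046 0.11468054]
[ -6.12 -11.59   0.05] -54.0 [0.48791031 0.09967488]
[ -7.4  -12.4    0.05] -60.0 [0.48768824 0.08456325]
[ -8.76 -13.06   0.05] -66.0 [0.48904668 0.06951118]
```

>>> move_arm:
  rows:
    - [0,0,0,-0.5,0]
    - [0,-0.1,-1.5,-0.5,-6]
    - [0,-0.35,-3.0,-0.5,-12]
    - [0,-0.8,-4.45,-0.5,-18]
    - [0,-1.35,-5.85,-0.5,-24]
    - [0,-2.05,-7.2,-0.5,-30]
    - [0,-2.9,-8.45,-0.5,-36]
    - [0,-3.85,-9.6,-0.5,-42]
    - [0,-4.95,-10.65,-0.5,-48]
    - [0,-6.1,-11.6,-0.5,-54]
    - [0,-7.3,-12.3,-0.5,-59.5]
    - [0,-7.3,-12.3,-0.5,-59.5]

```text
time_s: 20.35
tool_pos: [0.4876, 0.0869, 0.1377]
ee_rot: [[-1.0, -0.014, -0.003], [-0.014, 1.0, 0.002], [0.003, 0.002, -1.0]]
contact_force: [4.3, 2.3, -10.9]
opening: 0.0185
gripper_force: 68.7
```

>>> move_arm:
  rows:
    - [0,0,0,0,0]
    - [0,0,0,0,0]
    - [0,0,0,0,0]

```text
time_s: 20.65
tool_pos: [0.4876, 0.0876, 0.1381]
ee_rot: [[-1.0, -0.014, -0.003], [-0.014, 1.0, 0.001], [0.003, 0.001, -1.0]]
contact_force: [5.4, 1.0, -11.3]
opening: 0.0184
gripper_force: 68.7
```

```bash
python3 -c "
from h import *
st()"
```

```text
20.65 [0.4876 0.0876 0.1381] psi -179.2 F [  5.4   1.  -11.3] open 0.01838805151816417 q [ 0.04 -0.02 -0.19  1.41  0.    0.03]
```

>>> move_arm:
  rows:
    - [0,0,0,0.5,0]
    - [0,0,0,1.0,0]
    - [0,0,0,1.5,0]
    - [0,0,0,2.0,0]
    - [0,0,0,2.4,0]
    - [0,0,0,2.7,0]
    - [0,0,0,2.9,0]
    - [0,0,0,3.0,0]
    - [0,0,0,3.1,0]
    - [0,0,0,3.1,0]
    - [0,0,0,3.1,0]

```text
time_s: 21.75
tool_pos: [0.4877, 0.0871, 0.1091]
ee_rot: [[-1.0, -0.014, -0.002], [-0.014, 1.0, 0.0], [0.002, 0.0, -1.0]]
contact_force: [-1.2, 2.3, -9.1]
opening: 0.0183
gripper_force: 68.9
```

```bash
python3 -c "
from h import *
st()"
```

```text
21.75 [0.4877 0.0871 0.1091] psi -179.2 F [-1.2  2.3 -9.1] open 0.018298525963392313 q [ 0.04 -0.01 -0.23  1.35  0.    0.03]
```

>>> move_arm:
  rows:
    - [0,0,0,0.1,0]
    - [0,0,0,0.2,0]
    - [0,0,0,0.3,0]
    - [0,0,0,0.4,0]
    - [0,0,0,0.4,0]
    - [0,0,0,0.4,0]

```text
time_s: 22.35
tool_pos: [0.4876, 0.0871, 0.1063]
ee_rot: [[-1.0, -0.014, -0.001], [-0.014, 1.0, -0.0], [0.001, 0.0, -1.0]]
contact_force: [-6.9, 1.9, -2.8]
opening: 0.0184
gripper_force: 69.5
```

```bash
python3 -c "
from h import *
st()"
```

```text
22.35 [0.4876 0.0871 0.1063] psi -179.2 F [-6.9  1.9 -2.8] open 0.01837657864869878 q [ 0.04 -0.01 -0.24  1.35  0.    0.03]
```

>>> move_arm:
  rows:
    - [0,0,0,0.1,0]
    - [0,0,0,0.1,0]
    - [0,0,0,0.1,0]
    - [0.3,0,0,0.1,0]
    - [1,0,0,0.1,0]
    - [1,0,0,0.1,0]
    - [1,0,0,0.1,0]
    - [1,0,0,-3,0]
    - [1,0,0,-7,0]
    - [1,0,0,-10,0]
    - [1,0,0,-12,0]
    - [1,0,0,-12,0]

```text
time_s: 23.55
tool_pos: [0.491, 0.0869, 0.2298]
ee_rot: [[-1.0, -0.014, 0.009], [-0.014, 1.0, -0.0], [-0.009, -0.0, -1.0]]
contact_force: [-0.3, 0.5, 0.6]
opening: 0.0856
gripper_force: 0.0
```

```bash
python3 -c "
from h import *
st()
im3,c3=grab('scene','s5')
cv2.imwrite('pics/s5c.png',cv2.resize(im3[180:380,260:480],(660,600),interpolation=cv2.INTER_CUBIC))"
```

```text
23.55 [0.491  0.0869 0.2298] psi -179.2 F [-0.3  0.5  0.6] open 0.0856461399013629 q [ 0.04 -0.03 -0.01  1.58 -0.    0.03]
```

View pics/s5c.png

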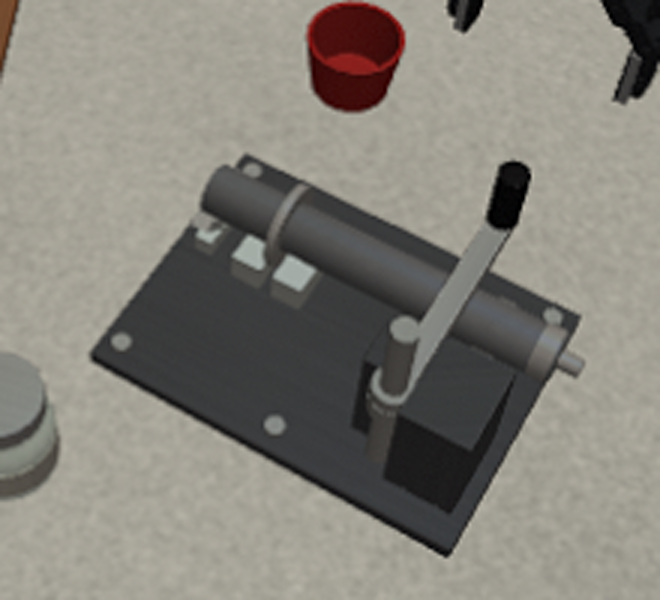

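The bar lies across the barrel and presses on it, from the post at (400,380) to the knob at (510,190). The ring is in the slot and the gripper is clear.

```bash
python3 -c "
from workcell import manip
print(manip.hand_in())"
```

```text
the job is handed in; nothing more can be done
None
```

The barrel is seated in the vees with its ring in the slot and the clamp bar across it, and the job was handed in at about 24 s of the 72 s limit; no verdict was returned.

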